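# Zero the bag tally at the dried-fruit stall

## Task

Zero the bag tally, the counter on the big round foot: with a fingertip, gently flick the top edge of its star wheel towards the counter's front (the robot's side), click by click, until the wide zero tab stands straight up, without running past it. Do not grip the wheel, leave the other two wheels and the loose things on the stall as they are, and finish clear of everything.

Things in the scene. Friction and masses are not known exactly. Their poses are not given: they have to be found in the camera images.
- big_foot: Flat round wooden foot of the tally to be zeroed, the big one of three: 120 in diameter, 12 high, fixed to the table. Origin: centre of its underside. The tally whose origin lies over this one is the bag tally; any of the three can be it. The other two stand on feet 86 in diameter.
- tally_a: One of three like tally counters, fixed on its foot: upright white star wheel between two steel cheeks (outer faces 56 apart, fins on top to 96 above the table). Origin on the table under the wheel's centre. x points from its front (robot side) to its back; axle along y, 75 above the table. Hub radius 28; a grey boss of radius 21 reaches 22 to +y.
- tally_a_wheel (a joint): tally_a's wheel angle (rad). 0 = zero tab up; grows as its top moves to the front (-x). 8 sprung clicks a turn, 0.785 each. Starts at rest at about -1.57 (tab level, pointing back). 3 to 6 N at a tooth tip moves it; past half a click it snaps on to the next rest, short of it it falls back.
- tally_a_tab (a point): Middle of the outer end of tally_a's zero tab, 52 from the axle; it turns with the wheel and is 127 above the table at zero. All wheels: 8 radial teeth 45 degrees apart reach 52 from the axle, 5 thick, 14 wide along the axle; one, the zero tab, is 34 wide over its outer 16.
- tally_b: One of three like tally counters, fixed on its foot: upright white star wheel between two steel cheeks (outer faces 56 apart, fins on top to 96 above the table). Origin on the table under the wheel's centre. x points from its front (robot side) to its back; axle along y, 75 above the table. Hub radius 28; a grey boss of radius 21 reaches 22 to +y.
- tally_b_wheel (a joint): tally_b's wheel angle (rad). 0 = zero tab up; grows as its top moves to the front (-x). 8 sprung clicks a turn, 0.785 each. Starts at rest at about -2.36 (tab down and back). 3 to 6 N at a tooth tip moves it; past half a click it snaps on to the next rest, short of it it falls back.
- tally_b_tab (a point): Middle of the outer end of tally_b's zero tab, 52 from the axle; it turns with the wheel and is 127 above the table at zero. All wheels at rest: one tooth straight up, its neighbours' tips at 112: a fingertip swept level from back to front, its end at 113 to 118, meets the upright tooth only and turns the wheel one click.
- tally_c: One of three like tally counters, fixed on its foot: upright white star wheel between two steel cheeks (outer faces 56 apart, fins on top to 96 above the table). Origin on the table under the wheel's centre. x points from its front (robot side) to its back; axle along y, 75 above the table. Hub radius 28; a grey boss of radius 21 reaches 22 to +y.
- tally_c_wheel (a joint): tally_c's wheel angle (rad). 0 = zero tab up; grows as its top moves to the front (-x). 8 sprung clicks a turn, 0.785 each. Starts at rest at about -3.14 (tab straight down). 3 to 6 N at a tooth tip moves it; past half a click it snaps on to the next rest, short of it it falls back.
- tally_c_tab (a point): Middle of the outer end of tally_c's zero tab, 52 from the axle; it turns with the wheel and is 127 above the table at zero. 
- carton: Loose cardboard carton 90 by 55 by 30 (x, y, z), lying on the table. Origin: centre of its underside.
- jar: Loose jar, 60 in diameter, 90 high, standing. Origin: centre of its underside.
- scoop: Loose aluminium scoop lying on the table, 66 wide, up to 35 high; the blade reaches 90 along its x from the origin, the wooden handle (20 thick) 105 the other way. Origin on the table level.
Things that resemble listed ones, but are neither listed nor needed, are in the scene too. Leave any black or grey look-alike of the big_foot alone.

How it is judged:
By the outcome, as a careful person would: the job done as asked, in the order asked, and still so for the second after the job is handed in, with the robot touching nothing.
It also fails if it takes over 48 s, if anything falls off the work surface, if the arm or the gripper's body presses on something with over 40 N, if the wrist force passes 120 N, or if a joint passes its speed limit or range.

## Robot

A 6-joint arm with a two-finger parallel gripper is mounted at the origin on the work surface. World frame = base frame: x ahead of the robot, y to its left, z up, the work surface at z = 0. Lengths are in m, angles in degrees, forces in N, time in s.
With the tool pointing down it reaches from about 0.35 to 0.8 m from the base axis. Payload 7.3 kg.
Tool frame: the origin (TCP) lies at the centre of the arm's flange, where the gripper is bolted on; the fingertips stand 173 mm ahead of it and the grasp point (between the pads) lies 155 mm ahead of it (bot.tip_extent is the distance from the TCP to the fingertips, in m); z points along the fingers, y is the direction in which the jaws open and shut (so a half turn about z gives the same grasp; the last joint's range is limited). The gripper opens to 85 mm and grips with 20 to 120 N. Pads are 22 mm wide; open, the fingers measure 114 mm over their backs; the gripper's body (76 mm by 85 mm) begins 54 mm behind the grasp point. The pads swing forward as they close: fully open they stand 13 mm farther back than shut.
Start: joints at [67.552, 19.595, 87.324, -0, 73.075, -8.365], TCP at [0.128, 0.509, 0.405] pointing down, gripper open.
Joint ranges: [-145.02, 145.02], [-44.19, 115.74], [2.07, 154.8], [-57.11, 237.11], [16.16, 152.29], [-177.93, 177.93]. Speed limits (degrees/s): [147.25, 147.25, 180, 180, 180, 180].

## Interface

Orientations are given as [roll, pitch, yaw] about the fixed x, y, z axes, in that order (R = Rz(yaw) Ry(pitch) Rx(roll)).
In Python, from rig import bot, eoat, planner, status, viewer, workorder gives the robot as it stands. The module is installed in compiled form; this text tells all that it offers. Calls block until the motion is done:
- bot.movep(position, orientation): joint-space move of the TCP to a pose.
- bot.move_l(position, orientation=None, feed=0.15, stop_force=None): straight line of the TCP; orientation=None keeps the orientation; feed is the mean speed in m/s. With stop_force (N) it stops when the force on the tool has changed by that much, and returns True; else False.
- bot.move_joints(angles): joint-space move.
- eoat.command_gripper(opening, newtons=None): opening from 0.0 (shut) to 1.0 (fully open); newtons is the grip in N (None keeps the last); returns when the fingers have stopped.
- bot.hold(seconds).
- planner.solve_ik(position, orientation): joint angles nearest the present ones, or None.
- status.observe(): the state.
- viewer.capture(name): name is "scene" or "top" or "wrist"; returns (picture, depth): 420x560x3 uint8, red, green, blue; 420x560 float32, m along the optical axis (not along the pixel's ray), 0 where there is no reading.
- viewer.camera_model(name): a dict with "intrinsics" (3x3 intrinsics, pixels), "distortion" ([k1, k2, p1, p2, k3] as OpenCV has them; the pictures are not rectified), "camera_from_world" (4x4, takes a point from world to camera coordinates). Camera axes: x right, y up, looking along -z (the intrinsics and any distortion apply to the point x, -y, -z); pixel columns grow to the right and rows downward; lengths in m; the calibration is good to about 2 mm. A picture is of the moment at which its call begins: read the wrist's pose just before it. camera_model takes no time and is no camera call; for the wrist camera it gives the pose at the moment of the call.
A pose or a line that the arm cannot do raises bot.MotionError and nothing moves.
- workorder.close_job(): hands the job in, once; it reports no verdict.
Trained networks look in the newest picture that a camera, given by its name, has taken for a name from the list of things; names that differ only in an ending like _2 or _b are one class to them, and where a whole thing is asked for, a point or a joint stands for the part that bears it (a point fixed in the world has none). Each returns a list of dicts, best first, with "score" (0 to 1); they miss things now and then, are a little off and sometimes report something else, mostly with a low value. They report only what shows in the picture. A call takes as long as a camera call. They do not tell look-alikes from the thing itself.
- viewer.trace(thing, camera): "mask" (420x560 bool, what is visible of it) and "extent" ([left, top, right, bottom] in pixels, round what is visible of it).
The state is a dict: "time": time; "qpos": joint angles; "joint_velocities": joint speeds; "joint_torque": joint torques, N m; "ee_pos": TCP position; "tool_rot": TCP orientation; "wrist_force": force on the tool from outside, world axes, zero at the start; "ft_torque": the same for the moment, N m; "width": opening from 0.0 (shut) to 1.0 (fully open).
Only numpy, scipy, OpenCV 4.12 (cv2) and the standard library are available. Lean on these libraries where they do the work, as an engineer would, in place of code of your own. Each camera call takes 0.05 s, during which the arm holds its last target. There are 200 camera calls.

## Working session

There is one attempt and no reset: what is moved stays moved. The work goes in short steps, each a Python script; the robot and the scene stay as the last script left them, time stands still between calls to the robot, and variables do not carry over. Pictures are saved under pics/ and viewed, about 8 in all and at most 12, crops included, and the job is handed in when it is done.

```bash
mkdir -p pics
cat > h.py <<'E'
from rig import bot, eoat, planner, status, viewer, workorder
import numpy as np, cv2
def cloud(name):
    m=viewer.camera_model(name); im,d=viewer.capture(name)
    K=np.array(m["intrinsics"],float);D=np.array(m["distortion"],float)
    v,u=np.mgrid[0:420,0:560]
    p=cv2.undistortPoints(np.stack([u,v],-1).reshape(-1,1,2).astype(np.float64),K,D).reshape(420,560,2)
    pc=np.stack([p[...,0]*d,-p[...,1]*d,-d,np.ones_like(d)],-1)
    P=pc@np.linalg.inv(np.array(m["camera_from_world"])).T
    P=P[...,:3]; P[d==0]=np.nan
    return im,d,P
def save(n,im): cv2.imwrite(f"pics/{n}.png",im[...,::-1])
E
python3 - <<'E'
from h import *
ims=[]
for n in("scene","top"):
    im,d,P=cloud(n); save(n,im); np.savez(f"{n}.npz",im=im,P=P)
    for t in("big_foot","tally_a"):
        for r in viewer.trace(t,n)[:5]:
            q=P[r["mask"]]; print(n,t,round(r["score"],2),r["extent"],np.nanmedian(q,0).round(3),np.nanmin(q,0).round(3),np.nanmax(q,0).round(3))
print(status.observe()["tool_rot"],status.observe()["time"])
E
```

```text
scene big_foot 0.88 [179.6, 209.2, 228.7, 246.9] [ 0.379 -0.035  0.012] [ 0.301 -0.18  -0.002] [0.511 0.041 0.128]
scene big_foot 0.71 [174.6, 269.8, 236.8, 311.0] [ 0.534 -0.2    0.011] [ 0.44  -0.239 -0.004] [ 0.57 -0.12  0.05]
scene big_foot 0.71 [176.6, 333.2, 253.2, 394.9] [ 0.645 -0.31   0.011] [ 0.578 -0.365 -0.002] [ 0.7   -0.236  0.016]
scene big_foot 0.64 [111.5, 247.0, 170.4, 286.9] [ 0.361 -0.218  0.011] [ 0.285 -0.274 -0.004] [ 0.415 -0.143  0.015]
scene big_foot 0.37 [264.9, 205.1, 300.8, 263.9] [ 0.583 -0.021  0.073] [ 0.477 -0.049 -0.001] [0.629 0.114 0.129]
scene tally_a 0.92 [282.7, 153.4, 316.3, 198.3] [0.487 0.205 0.07 ] [ 0.354  0.181 -0.001] [0.532 0.407 0.129]
scene tally_a 0.82 [264.7, 206.4, 302.6, 263.4] [ 0.583 -0.021  0.073] [ 0.448 -0.049 -0.003] [0.629 0.13  0.129]
scene tally_a 0.61 [174.6, 237.7, 233.4, 297.6] [ 0.519 -0.183  0.075] [ 0.389 -0.213 -0.002] [ 0.565 -0.073  0.128]
top big_foot 0.89 [335.4, 202.6, 381.6, 244.6] [ 0.505 -0.157  0.012] [ 0.449 -0.237 -0.005] [ 0.564 -0.119  0.09 ]
top big_foot 0.75 [278.7, 248.6, 325.1, 294.8] [ 0.374 -0.03   0.012] [ 0.311 -0.089 -0.005] [0.434 0.028 0.018]
top big_foot 0.65 [346.3, 259.2, 393.9, 304.0] [ 0.355 -0.214  0.012] [ 0.292 -0.279 -0.004] [ 0.413 -0.155  0.019]
top big_foot 0.59 [384.2, 151.4, 430.5, 196.1] [ 0.64  -0.303  0.012] [ 0.583 -0.363 -0.004] [ 0.699 -0.244  0.018]
top tally_a 0.97 [346.4, 202.2, 380.8, 242.1] [ 0.512 -0.17   0.08 ] [ 0.462 -0.226  0.008] [ 0.563 -0.143  0.129]
top tally_a 0.82 [194.4, 210.5, 225.4, 249.0] [0.486 0.208 0.085] [0.441 0.178 0.01 ] [0.531 0.255 0.129]
top tally_a 0.75 [278.2, 172.0, 308.0, 213.3] [ 0.577 -0.011  0.08 ] [ 0.529 -0.049 -0.004] [0.642 0.023 0.131]
[-1.79975037e+02 -4.39667382e-03  1.65918178e+02] 0.3
```

View pics/scene.png

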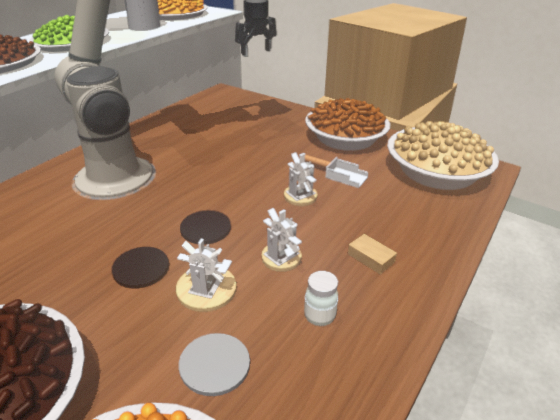

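View pics/top.png

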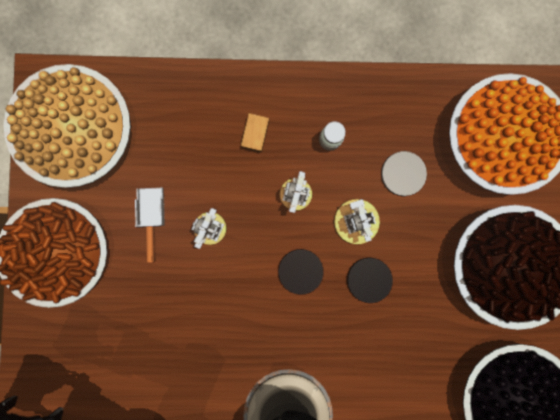

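Three tallies show in the top picture, at (357,222), (296,194) and (209,229). Only the one at (357,222) stands on a large wooden foot. The discs at (301,271), (370,280) and (405,173) are black or grey look-alikes. I'll confirm this with an enlarged crop and a wrist view.

Run:
```python
from h import *
s=np.load("scene.npz");t=np.load("top.npz")
a=cv2.resize(s["im"][225:315,165:245],(480,540),interpolation=3)
m=viewer.camera_model("wrist");T=np.array(m["camera_from_world"]);print("cam pos",np.linalg.inv(T)[:3,3].round(3),"look",(-np.linalg.inv(T)[:3,2]).round(3))
bot.movep([0.46,-0.18,0.42],[180,0,166-110 if False else 180])
m=viewer.camera_model("wrist");T=np.linalg.inv(np.array(m["camera_from_world"]));print("cam pos",T[:3,3].round(3),"look",(-T[:3,2]).round(3))
im,d,P=cloud("wrist");save("w1",im);np.savez("w1.npz",im=im,P=P)
b=cv2.resize(im,(720,540))[:, :]
save("c1",a);save("w1b",b)
for th in("big_foot","tally_a"):
  for r in viewer.trace(th,"wrist")[:3]: 
    q=P[r["mask"]];print(th,round(r["score"],2),r["extent"],np.nanmin(q,0).round(3),np.nanmax(q,0).round(3))
print(status.observe()["time"],status.observe()["qpos"])
```

```text
cam pos [0.055 0.526 0.374] look [ 0.283 -0.072 -0.957]
cam pos [ 0.385 -0.181  0.389] look [ 0.292  0.    -0.957]
big_foot 0.89 [368.5, 22.7, 492.9, 146.3] [ 0.312 -0.09  -0.001] [0.433 0.036 0.015]
big_foot 0.87 [186.2, 0.0, 306.9, 126.2] [ 0.293 -0.277 -0.002] [ 0.414 -0.154  0.016]
big_foot 0.6 [160.4, 271.3, 228.8, 361.7] [ 0.47  -0.332 -0.   ] [ 0.701 -0.223  0.282]
tally_a 0.92 [402.6, 250.4, 492.4, 329.9] [ 0.447 -0.132 -0.001] [0.651 0.074 0.301]
tally_a 0.76 [247.6, 182.8, 322.4, 293.3] [ 0.458 -0.214 -0.001] [ 0.611 -0.143  0.129]
3.15 [-3.02081630e+01  1.56255419e+01  9.05289283e+01  5.32050684e-03
  7.38457242e+01 -1.20262046e+02]
```

View pics/c1.png

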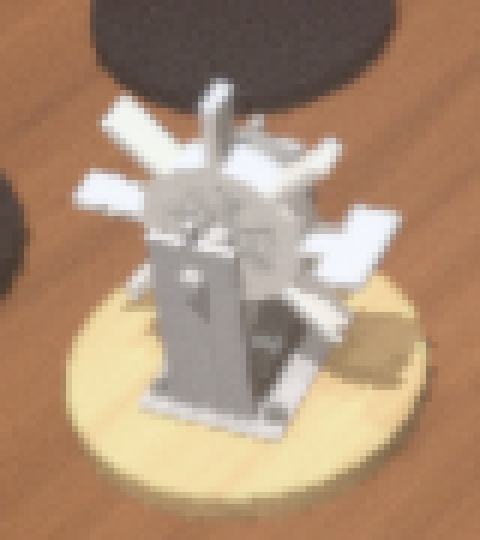

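View pics/w1b.png

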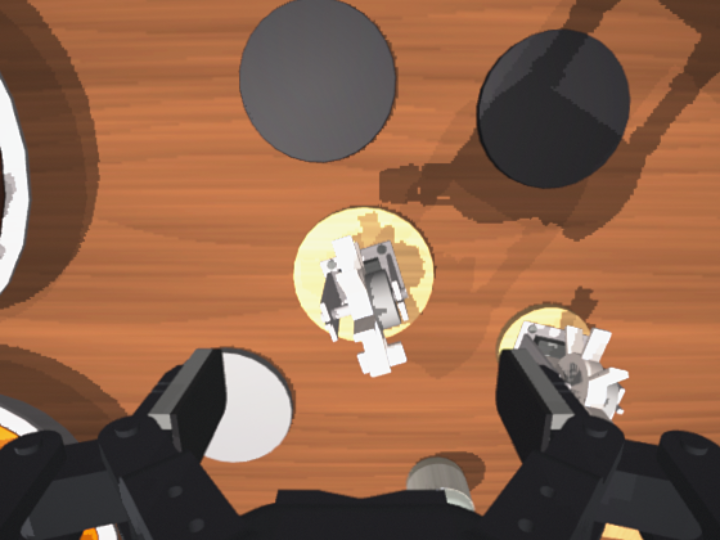

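The picture shows the bag tally at (360,270) on the only big wooden foot. Its wide tab is at (380,355), on the back side, apparently level. That suggests two clicks, so next I measure its centre, yaw and tab height.

Run:
```python
from h import *
for n in("w1","top"):
    z=np.load(n+".npz");im=z["im"].astype(int);P=z["P"]
    hsv=cv2.cvtColor(z["im"],cv2.COLOR_RGB2HSV)
    near=np.hypot(P[...,0]-.51,P[...,1]+.175)<.09
    yel=near&(np.abs(P[...,2]-.012)<.006)&(hsv[...,1]>60)&(hsv[...,2]>150)&(hsv[...,0]>20)
    c=P[yel][:,:2]; (cc,r)=cv2.minEnclosingCircle((c*1000).astype(np.float32)); print(n,"foot",np.round(cc,1),round(r,1),len(c))
    w=near&(P[...,2]>.04)&(P[...,2]<.14)
    white=w&(hsv[...,1]<25)&(hsv[...,2]>190)
    q=P[white&(P[...,2]>.095)]
    cen=q[:,:2].mean(0);_,_,V=np.linalg.svd(q[:,:2]-cen);v=V[0]*np.sign(V[0,0])
    print("teeth>95 n",len(q),cen.round(4),"yaw",np.degrees(np.arctan2(v[1],v[0])).round(1),"zmax",q[:,2].max().round(3),"spread",((q[:,:2]-cen)@[-v[1],v[0]]).min().round(4),((q[:,:2]-cen)@[-v[1],v[0]]).max().round(4))
    C=np.array(cc)/1000
    a=P[w]; l=(a[:,:2]-C)@v; t=(a[:,:2]-C)@[-v[1],v[0]]
    top=a[:,2]>.118;print("top tooth l,t,z",l[top].mean().round(4),t[top].mean().round(4),a[top,2].max().round(4),top.sum())
    k=l>.033
    for lo in np.arange(.03,.07,.005):
        k=(l>=lo)&(l<lo+.005)&(a[:,2]<.095)
        if k.any(): print(lo.round(3),k.sum(),"t",t[k].min().round(3),t[k].max().round(3),"z",np.median(a[k,2]).round(3),a[k,2].max().round(3))
```

```text
w1 foot [ 509.2 -178.8] 60.1 1452
teeth>95 n 1392 [ 0.5087 -0.1766] yaw 18.1 zmax 0.129 spread -0.0295 0.026
top tooth l,t,z -0.0009 0.0009 0.1285 170
0.03 11 t 0.005 0.007 z 0.078 0.079
0.035 104 t -0.017 0.017 z 0.077 0.079
0.04 85 t -0.016 0.017 z 0.078 0.079
0.045 87 t -0.016 0.018 z 0.078 0.079
0.05 20 t -0.016 0.017 z 0.077 0.078
top foot [ 510.7 -178.3] 59.9 502
teeth>95 n 133 [ 0.5115 -0.1772] yaw 16.7 zmax 0.129 spread -0.0065 0.0064
top tooth l,t,z -0.0004 0.0011 0.1294 14
0.03 11 t 0.002 0.008 z 0.077 0.08
0.035 23 t -0.015 0.017 z 0.077 0.081
0.04 26 t -0.015 0.017 z 0.078 0.082
0.045 27 t -0.015 0.018 z 0.077 0.083
0.05 8 t -0.013 0.018 z 0.077 0.078
```

The tab sits level at the back (z 0.077), so this is tally_a's state and it needs two clicks. The centre is about (0.510,-0.178) and the yaw about 17.4°. I'll do the first sweep, then check.

```bash
cat >> h.py <<'E'
C=np.array([.510,-.1778]);Y=17.4
X=np.array([np.cos(np.radians(Y)),np.sin(np.radians(Y))])
RPY=[180,0,Y+180]
def pos(l,ztip): return [*(C+l*X),ztip+bot.tip_extent]
def sweep():
    bot.movep(pos(.035,.155),RPY)
    bot.move_l(pos(.035,.1155),feed=.08,stop_force=6)
    s=bot.move_l(pos(-.056,.1155),feed=.04,stop_force=20)
    o=status.observe();print("stopped",s,"F",np.round(o["wrist_force"],1),"tcp",np.round(o["ee_pos"],4))
    bot.move_l(pos(-.056,.165),feed=.1)
def look(n):
    bot.movep([*(C-.06*X),.42],RPY)
    im,d,P=cloud("wrist");l=(P[...,:2]-C)@X;t=(P[...,:2]-C)@[-X[1],X[0]];z=P[...,2]
    m=(np.abs(l)<.07)&(np.abs(t)<.03)&(z<.14)
    for a in range(-90,91,45):
        r=np.radians(a);R=l*np.sin(r)+(z-.075)*np.cos(r);T=l*np.cos(r)-(z-.075)*np.sin(r)
        k=m&(R>.040)&(R<.056)&(np.abs(T)<.007)
        if k.any(): print("tooth at",a,"deg to back: n",k.sum(),"t",np.percentile(t[k],[2,98]).round(3))
    save(n,im); print("time",status.observe()["time"])
E
python3 - <<'E'
from h import *
print(bot.tip_extent)
eoat.command_gripper(0.0,20)
print(bot.tip_extent,status.observe()["width"])
sweep(); look("w2")
E
```

```text
0.1734
0.1734 0.00021814962787297359
stopped False F [-0.4  0.3  0.3] tcp [ 0.4567 -0.1945  0.2889]
tooth at -90 deg to back: n 226 t [-0.007  0.006]
tooth at -45 deg to back: n 198 t [-0.007  0.006]
time 8.6667
```

View pics/w2.png

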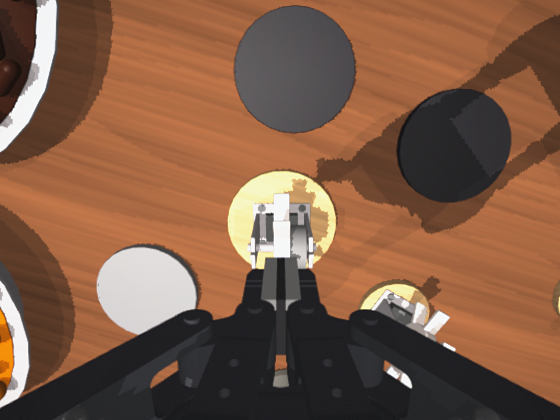

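The picture shows the closed fingers at (281,300) hiding the back half of the wheel, so I'll look from farther back.

```bash
sed -i 's/C-.06\*X/C+.05*X/' h.py
python3 - <<'E'
from h import *
look("w3")
im=cv2.imread("pics/w3.png");cv2.imwrite("pics/w3c.png",cv2.resize(im[20:220,180:400],None,fx=2.7,fy=2.7,interpolation=2))
E
```

```text
tooth at -90 deg to back: n 269 t [-0.007  0.006]
tooth at -45 deg to back: n 349 t [-0.007  0.006]
tooth at 0 deg to back: n 166 t [-0.007  0.006]
tooth at 45 deg to back: n 656 t [-0.016  0.016]
tooth at 90 deg to back: n 112 t [-0.006  0.007]
time 9.2333
```

View pics/w3c.png

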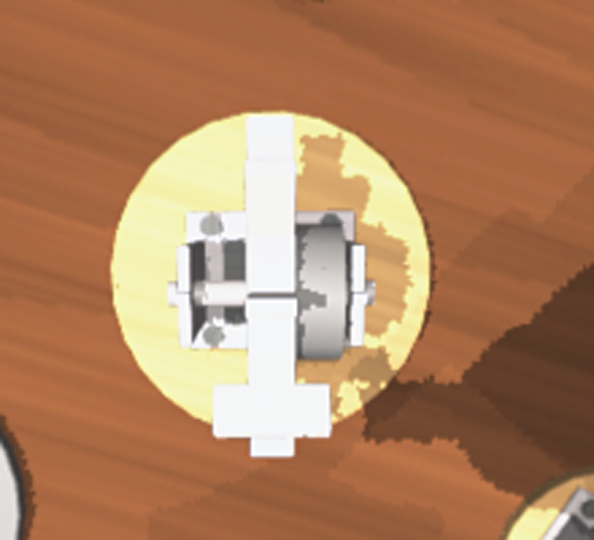

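The wide tab has moved to 45° back, at (272,410) in the crop, with the wheel settled and a tooth upright at (272,295). That is exactly one click, so one more is needed.

Run:
```python
from h import *
sweep(); look("w4")
im=cv2.imread("pics/w4.png");cv2.imwrite("pics/w4c.png",cv2.resize(im[20:220,180:400],None,fx=2.7,fy=2.7,interpolation=2))
```

```text
stopped False F [ 0.7  0.4 -0.3] tcp [ 0.4566 -0.1945  0.2889]
tooth at -90 deg to back: n 270 t [-0.007  0.006]
tooth at -45 deg to back: n 332 t [-0.007  0.006]
tooth at 0 deg to back: n 383 t [-0.016  0.016]
tooth at 45 deg to back: n 270 t [-0.007  0.006]
tooth at 90 deg to back: n 111 t [-0.007  0.007]
time 14.05
```

View pics/w4c.png

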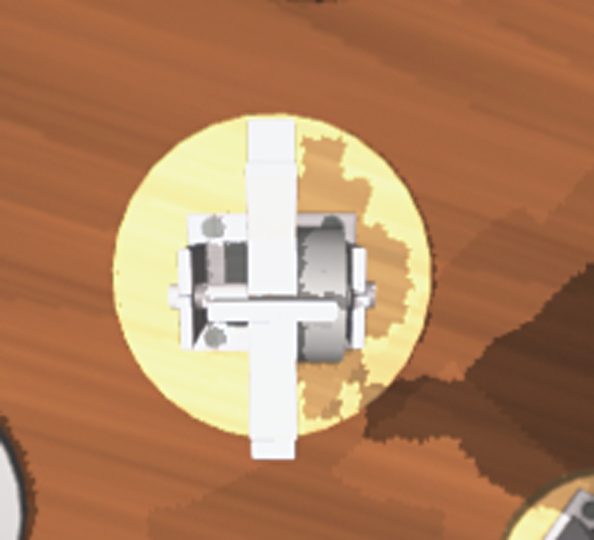

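The wide tab now stands upright, seen edge-on across (272,308), and the arm is clear at TCP height 0.42 m. I'm handing in the job.

```bash
python3 -c "
from h import *
bot.hold(.3);workorder.close_job();print(status.observe()['time'])"
```

```text
the job is handed in; nothing more can be done
the job is handed in; nothing more can be done
```

The bag tally reads zero: its wide tab stands straight up. It was the counter on the only big wooden foot, near (0.510, -0.178), and its tab started level at the back. I gave it two slow sweeps with the closed fingertips, tip at about 115.5 mm, and each turned the wheel exactly one click.

- **Tab position:** after the first sweep the wide tab showed at 45° to the back. After the second it showed upright, 32 mm wide in the depth data, with plain 14 mm teeth either side.
- **Force and time:** neither sweep reached its 20 N stop. The robot's clock read about 14 s when I handed in.
- **Other things on the stall:** I only worked above this one tally and never reached for the other two wheels or the loose things. I did not take a final picture of them to compare.
- **Finish:** the arm ended clear of everything, with the fingertips about 0.25 m above the table.

No check failed; the first look after sweep one had the wheel's back half hidden by the fingers, so I repeated it from farther back.

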